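# Cap a concrete core for a compression test

### The arm

A 6-joint arm with a two-finger parallel gripper is mounted at the origin on the work surface. World frame = base frame: x ahead of the robot, y to its left, z up, the work surface at z = 0. Lengths are in m, angles in rad, forces in N, time in s.
With the tool pointing down it reaches from about 0.275 to 0.725 m from the base axis. Payload 15.9 kg.
Tool frame: the origin (TCP) lies midway between the tips of the shut fingers; the grasp point (between the pads) lies 19 mm behind it; z points along the fingers, y is the line along which they close (so a half turn about z gives the same grasp; the last joint's range is limited). The gripper opens to 85 mm and grips with 20 to 120 N. Pads are 22 mm wide; open, the fingers measure 114 mm over their backs; the gripper's body (76 mm by 85 mm) begins 54 mm behind the grasp point. The pads swing forward as they close: fully open they stand 13 mm farther back than shut.
Start: joints at [1.303, 0.213, -0.034, 1.323, 0, 1.571], TCP at [0.132, 0.482, 0.231] pointing down, gripper open.
Joint ranges: [-2.98, 2.98], [-0.74, 1.72], [-1.14, 1.35], [-2.1, 2.04], [-1.57, 1.44], [-3.14, 3.14]. Speed limits (rad/s): [1.89, 1.89, 2.39, 2.57, 3.14, 3.14].

### API

Orientations are given as [roll, pitch, yaw] about the fixed x, y, z axes, in that order (R = Rz(yaw) Ry(pitch) Rx(roll)).
In Python, from workcell import ctrl gives the robot as it stands.
- The arm moves only by the tool play_rows, never from a script. Its argument "deltas" is a list of rows, each a list of 6 numbers: the shift along the tool's x, y, z in mm, then the turn, a rotation vector about the tool's x, y, z in rad. A call has 1 to 12 rows; each row is the pose to reach, as a shift and turn from the pose commanded when the call began, along the tool's axes at that moment; what a row does not reach only later rows make up. A row lasts 1/8 s, in which the tool goes at most 62.5 mm and 10.7 degrees, less where a joint would pass 70% of its speed; a pose out of reach is approached as far as the arm can. A call with a gripper value outside its range is refused whole. "hand" is the opening, from -1 (shut) to 1 (fully open), set as the call begins (left out, the last holds). The fingers move at their own pace and stop on an object; "force" is the grip in N (left out, the last holds). Time passes only in rows, so rows that repeat a pose let the fingers close. It gives the time, the measured TCP pose, the force, the opening and the grip force at its end, in the units of the state.
- ctrl.observe(): the state, without advancing time (a new reading comes with each control period).
- ctrl.get_image(name): name is "scene" or "top" or "wrist"; returns a dict with "pixels" (384x512x3 uint8, red, green, blue), "K" (3x3 intrinsics, pixels), "rvec" (rotation vector, rad) and "tvec" (3), from world to camera coordinates, as OpenCV has them; the wrist camera has in their place "T_tool_cam" (4x4, takes a point from camera to tool coordinates, whose origin is the TCP and whose axes are the flange's). Camera axes: x right, y down, z forward; pixel columns grow to the right and rows downward; lengths in m; the calibration is good to about 2 mm. A picture is of the moment at which its call begins: read the wrist's pose just before it. There is no depth.
- ctrl.finish_job(): hands the job in; it is judged then, once.
The state is a dict: "time": time; "joint_pos": joint angles; "qd": joint speeds; "tau": joint torques, N m; "ee_pos": TCP position; "tcp_rot": TCP orientation; "contact_force": force on the tool from outside, world axes, zero at the start; "torque": the same for the moment, N m; "gripper_width": finger opening in m; "gripper_force": force on a finger pad.
Only numpy, scipy, OpenCV 4.12 (cv2) and the standard library are available. Lean on these libraries where they do the work, as an engineer would, in place of code of your own. Each camera call takes 0.05 s, during which the arm holds its last target. There are 200 camera calls.

### The job

Get the short concrete core ready for its compression test: stand it upright in the round steel dish, then put the aluminium cap, knob up, over the top of the core so that it sits fully down on it. The short core is the lower of the two whole round cores; leave the taller core standing where it is.

Things in the scene. Friction and masses are not known exactly. Their poses are not given: they have to be found in the camera images.
- core_mid (a point): The short core: a plain grey concrete cylinder standing on end on the table, 50 mm in diameter, 70 mm high, about 0.33 kg. The point is its centre, 35 mm above its underside; z is its axis, up.
- cell_floor (a point): The dish: a round steel base plate fixed to the table (120 mm in diameter, 10 mm thick) that carries a shallow round dish, 74 mm in inner and 88 mm in outer diameter, with a flat black rubber floor. The point is the centre of that floor, on which the core must stand; it is 14 mm above the table and the dish's rim is 8 mm above it. z is up.
- cap_knob (a point): The cap: aluminium disc, 84 mm wide, standing on its skirt, with an upright round knob to hold it by (28 mm wide, 46 tall, foot 20 mm above the skirt's edge); 0.35 kg. Its underside has a recess, 70 mm wide, 10 deep, that goes over the core; too wide to enter the dish. The point is on the knob's axis, 46 mm above the skirt's edge, 36 above the recess's roof, which rests on the core. z is up.
- tall_core_mid (a point): The taller core, not wanted: a plain grey concrete cylinder standing on end on the table, 50 mm in diameter, 110 mm high. The point is its centre, 55 mm above its underside; z is its axis, up.
Mind the look-alikes: they are no part of the job. What is shaped like the part that bears cap_knob but pink or turquoise is not meant.

How it is judged:
By the outcome, as a careful person would: the job done as asked, in the order asked, and still so for the second after the job is handed in, with the robot touching nothing.
It also fails if it takes over 70 s, if anything falls off the work surface, if the arm or the gripper's body presses on something with over 40 N, if the wrist force passes 120 N, or if a joint passes its speed limit or range.

## Working session

There is one attempt and no reset: what is moved stays moved. The work goes in short steps, Python scripts to look and compute and a tool call to move; the robot and the scene stay as the last step left them, time stands still between calls to the robot, and variables do not carry over. Pictures are saved under pics/ and viewed, at most 10 in all, crops included, and the job is handed in when it is done.

Besides the shell and the picture viewer there is one more tool, called after "Call:" by a JSON object that holds its "method" and its "body". play_rows: Moves the arm, as the interface text tells. Its arguments: {"type":"object","properties":{"deltas":{"type":"array","items":{"type":"array","items":{"type":"number"}}},"hand":{"type":"number"},"force":{"type":"number"}},"required":["deltas"]}

```bash
mkdir -p pics; ls; cat > h.py <<'E'
import numpy as np, cv2
from workcell import ctrl
def cam(name):
    s=ctrl.observe(); d=ctrl.get_image(name); K=np.array(d["K"])
    if name=="wrist":
        T=np.eye(4); T[:3,:3]=rot(s["tcp_rot"]); T[:3,3]=s["ee_pos"]
        W=T@np.array(d["T_tool_cam"])
    else:
        W=np.eye(4); R=cv2.Rodrigues(np.array(d["rvec"],float))[0]
        W[:3,:3]=R.T; W[:3,3]=-R.T@np.array(d["tvec"],float).ravel()
    return d["pixels"],K,W
def rot(rpy):
    from scipy.spatial.transform import Rotation as Ro
    return Ro.from_euler("xyz",rpy).as_matrix()
def ray(K,W,u,v,z):
    d=W[:3,:3]@np.linalg.inv(K)@[u,v,1]; return (W[:3,3]+d*(z-W[2,3])/d[2])[:2]
def proj(K,W,p):
    c=np.linalg.inv(W)@np.r_[p,1]; q=K@c[:3]; return q[:2]/q[2]
def save(n,px): cv2.imwrite("pics/"+n,cv2.cvtColor(px,cv2.COLOR_RGB2BGR))
E
python3 - <<'E'
from h import *
s=ctrl.observe(); print(s)
a=cam("scene"); b=cam("top")
np.savez("a.npz",s=a[0],Ks=a[1],Ws=a[2],t=b[0],Kt=b[1],Wt=b[2])
print(a[2],b[2]); save("s.png",a[0]); save("t.png",b[0])
E
```

```text
pics
{'time': 0.0, 'joint_pos': array([ 1.30298843e+00,  2.13350294e-01, -3.50804276e-02,  1.32351277e+00,
        1.42947203e-06,  1.57079907e+00]), 'qd': array([ 0.00019272, -0.00145311, -0.00161599, -0.00048695,  0.0013995 ,
       -0.00087995]), 'tau': array([-2.26604357e-05, -6.86168361e+01,  4.87115514e+01,  1.75851944e-02,
        4.75174033e-06,  3.99660030e-05]), 'ee_pos': array([0.13221398, 0.48183184, 0.23081064]), 'tcp_rot': array([-3.14044549e+00, -1.42632640e-06,  2.87378201e+00]), 'contact_force': array([-0.00971786,  0.4524708 ,  0.03460356]), 'torque': array([ 0.01722579, -0.01311182,  0.00503578]), 'gripper_force': 0.0, 'gripper_width': 0.08527170680427892}
[[ 0.13693852  0.59997716 -0.78821015  1.26152199]
 [ 0.99034557 -0.10021541  0.09577332 -0.10237874]
 [-0.021529   -0.79371549 -0.60790807  0.64670399]
 [ 0.          0.          0.          1.        ]] [[-0.00831088 -0.9948486   0.10103064  0.43831858]
 [-0.99996259  0.00851065  0.00154645  0.00456861]
 [-0.00239832 -0.10101401 -0.99488211  1.01036703]
 [ 0.          0.          0.          1.        ]]
```

View pics/s.png

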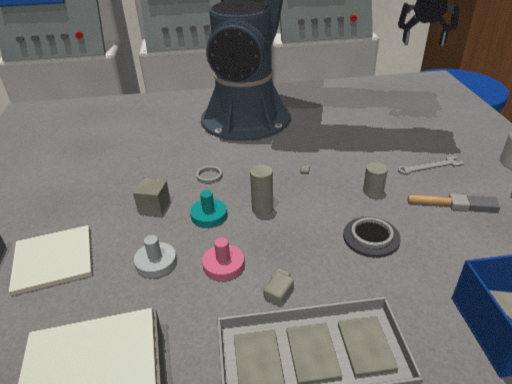

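View pics/t.png

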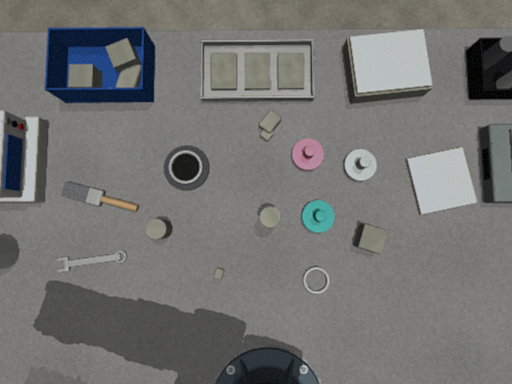

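The scene view shows the short core at (375,180) and the tall core at (262,192). The dish is at (372,235). There are three caps: silver (155,257), pink (223,260) and turquoise (208,208). In the top view these are: short core (157,229), tall core (270,217), dish (186,167), silver cap (360,165), pink (308,154), turquoise (318,216). The silver one is the aluminium cap.

```bash
python3 - <<'E'
from h import *
D=np.load("a.npz"); t=D["t"];K=D["Kt"];W=D["Wt"]; print(K)
s=D["s"]
for n,u,v,z in [("short",157,229,.07),("tall",270,217,.11),("dish",186,167,.014),("cap",360,165,.018)]:
    print(n,ray(K,W,u,v,z))
tt=t.astype(int)
def blob(x0,y0,x1,y1,m):
    n,l,st,c=cv2.connectedComponentsWithStats(m[y0:y1,x0:x1].astype(np.uint8)); i=1+np.argmax(st[1:,4])
    return st[i],c[i]+[x0,y0],st[i][:2]+[x0,y0]
olive=(tt[...,0]-tt[...,2]>10)
for n,b,z in [("short",(135,205,185,250),.07),("tall",(250,198,292,238),.11)]:
    st,c,o=blob(*b,olive); print(n,st,c,ray(K,W,*c,z))
br=tt.min(2)>150
st,c,o=blob(335,140,385,190,br); print("cap",st,c,ray(K,W,*c,.02))
bk=tt.max(2)<45
st,c,o=blob(160,140,212,192,bk); print("dish",st,c,ray(K,W,*c,.014))
a=cv2.resize(t[130:250,120:400],None,fx=2.8,fy=2.8,interpolation=cv2.INTER_CUBIC)[:,:790]
b=cv2.resize(s[140:290,110:420],(790,382-120),interpolation=cv2.INTER_CUBIC)
w=min(a.shape[1],b.shape[1]); save("c.png",np.vstack([a[:,:w],b[:,:w]])[:600])
E
```

```text
[[384.79638863   0.         262.93638533]
 [  0.         384.79638863 188.94700714]
 [  0.           0.           1.        ]]
short [0.43809964 0.26450286]
tall [ 0.4637858  -0.00997427]
dish [0.59899837 0.20713336]
cap [ 0.59968003 -0.24745597]
short [ 11  14  20  20 306] [155.84640523 228.67320261] [0.43891378 0.26732617]
tall [ 10   9  20  21 329] [269.58358663 216.52583587] [ 0.46489848 -0.00901333]
cap [ 10   9  32  31 702] [360.63675214 164.20797721] [ 0.60142478 -0.24867446]
dish [ 12  14  27  26 538] [185.31598513 166.73420074] [0.59971791 0.20893417]
```

View pics/c.png

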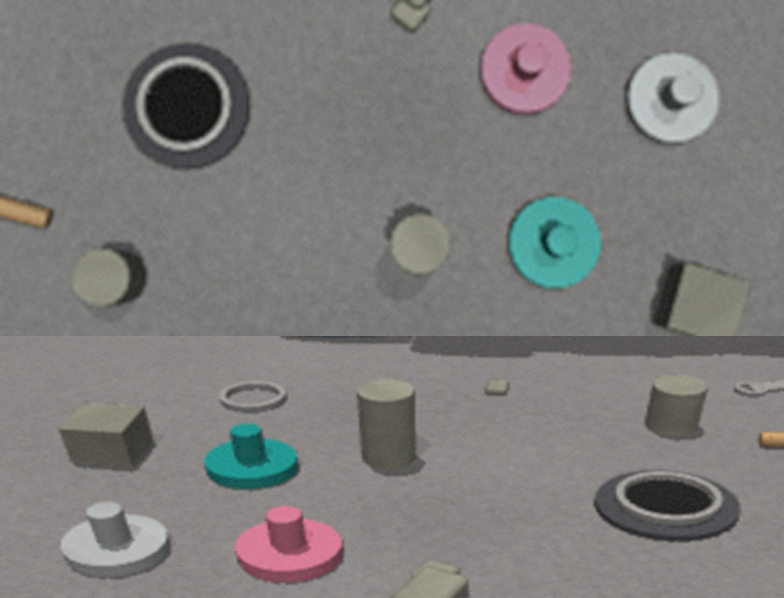

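The crop confirms it. The silver cap at crop pixel (674,98) is bare aluminium, while the other two are pink and turquoise. The core at (102,277) is clearly lower than the one at (420,242). I'll move over the short core with yaw π/2, so tool x = world y, tool y = world x and tool z = down.

Call:
{"method": "play_rows", "body": {"deltas": [[-50,-18,7,0,0,0.18],[-100,-36,14,0,0,0.36],[-150,-54,21,0,0,0.54],[-200,-72,28,0,0,0.72],[-250,-90,35,0,0,0.9],[-300,-108,42,0,0,1.08],[-353,-126,50,0,0,1.26],[-353,-126,50,0,0,1.303],[-353,-126,50,0,0,1.303],[-353,-126,50,0,0,1.303]], "hand": 1}}

```text
time: 1.35
ee_pos: [0.439, 0.2676, 0.1813]
tcp_rot: [-3.142, 0.0, 1.573]
contact_force: [-0.9, 0.1, -0.1]
gripper_width: 0.0852
gripper_force: 0.0
```

```bash
python3 - <<'E'
from h import *
p,K,W=cam("wrist"); save("w1.png",p); np.savez("w1.npz",p=p,K=K,W=W); print(W,ctrl.observe()["ee_pos"],ctrl.observe()["tcp_rot"]); print(proj(K,W,[.439,.267,.07]))
E
```

```text
[[ 9.99996397e-01  2.59806715e-03  6.74657744e-04  4.39437537e-01]
 [ 2.68041635e-03 -9.53116867e-01 -3.02590571e-01  3.45311703e-01]
 [-1.43122947e-04  3.02591290e-01 -9.53120397e-01  3.25165040e-01]
 [ 0.00000000e+00  0.00000000e+00  0.00000000e+00  1.00000000e+00]] [0.43890062 0.26767151 0.18135823] [-3.14149862e+00 -1.61150292e-05  1.57281233e+00]
[255.47186658 182.84730438]
```

View pics/w1.png

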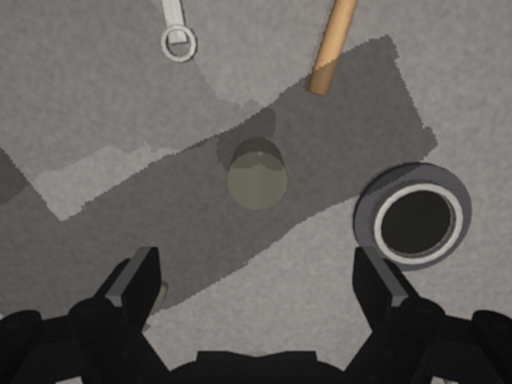

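The wrist view shows the short core's top at about (257,180), against a prediction of (255,183). The dish is to its right, with its floor around (417,221).

```bash
python3 - <<'E'
from h import *
D=np.load("w1.npz"); p=D["p"];K=D["K"];W=D["W"]; q=p.astype(int)
m=(q[...,0]-q[...,2]>12)&(q.max(2)>85)
def big(m,x0,y0,x1,y1):
    cs,_=cv2.findContours(m[y0:y1,x0:x1].astype(np.uint8),cv2.RETR_EXTERNAL,2); c=max(cs,key=cv2.contourArea)+[x0,y0]; return c
c=big(m,210,130,310,220); print(cv2.minEnclosingCircle(c),cv2.fitEllipse(c)); (u,v),r=cv2.minEnclosingCircle(c)
print(p[160,257],p[190,257],p[145,257]); print("core",ray(K,W,u,v,.07))
b=(q.min(2)>125)
c=big(b,355,170,480,275); e=cv2.fitEllipse(c); print(e,ray(K,W,*e[0],.022))
b=(q.max(2)<45); c=big(b,370,180,470,270); e=cv2.fitEllipse(c); print(e,ray(K,W,*e[0],.014))
E
```

```text
((256.9698791503906, 181.1385498046875), 30.106271743774414) ((256.3852233886719, 185.42324829101562), (43.25132751464844, 63.82786560058594), 93.1529312133789)
[86 84 74] [105 102  91] [66 63 57]
core [0.44020083 0.26843944]
((417.9873962402344, 223.45578002929688), (75.804443359375, 89.99063873291016), 62.71038818359375) [0.60065757 0.21045764]
((415.6711120605469, 221.94912719726562), (56.64474105834961, 71.00880432128906), 57.990264892578125) [0.60229962 0.20856326]
```

Core at (0.440, 0.268), dish at (0.600, 0.210). Next I descend and grip.

Call:
{"method": "play_rows", "body": {"deltas": [[1,1,35,0,0,0],[1,1,75,0,0,0],[1,1,115,0,0,0],[1,1,142,0,0,0],[1,1,153,0,0,0],[1,1,153,0,0,0]]}}

```text
time: 2.15
ee_pos: [0.4401, 0.2685, 0.0284]
tcp_rot: [-3.141, 0.0, 1.572]
contact_force: [-0.0, -0.4, 0.2]
gripper_width: 0.0852
gripper_force: 0.0
```

Call:
{"method": "play_rows", "body": {"deltas": [[0,0,0,0,0,0],[0,0,0,0,0,0],[0,0,0,0,0,0],[0,0,0,0,0,0],[0,0,0,0,0,0],[0,0,0,0,0,0],[0,0,0,0,0,0],[0,0,0,0,0,0]], "hand": -1, "force": 40}}

```text
time: 3.15
ee_pos: [0.4409, 0.2686, 0.0293]
tcp_rot: [3.14, -0.001, 1.571]
contact_force: [-2.2, -0.3, 8.7]
gripper_width: 0.0494
gripper_force: 40.1
```

Call:
{"method": "play_rows", "body": {"deltas": [[0,0,-10,0,0,0],[0,0,-30,0,0,0],[0,0,-55,0,0,0],[-10,30,-60,0,0,0],[-25,70,-60,0,0,0],[-40,110,-60,0,0,0],[-52,145,-60,0,0,0],[-58,160,-60,0,0,0],[-58,160,-60,0,0,0],[-58,160,-60,0,0,0]]}}

```text
time: 4.4
ee_pos: [0.5997, 0.2105, 0.0885]
tcp_rot: [-3.141, 0.0, 1.571]
contact_force: [-0.3, 0.1, -4.4]
gripper_width: 0.0493
gripper_force: 42.9
```

```bash
python3 - <<'E'
from h import *
print(ctrl.observe()["gripper_width"])
p,K,W=cam("wrist"); s=cam("scene"); np.savez("w2.npz",p=p,K=K,W=W)
save("w2.png",np.vstack([cv2.resize(p,(400,300)),cv2.resize(s[0][130:280,270:470],(400,300))]))
E
```

```text
0.04926699555326515
```

View pics/w2.png

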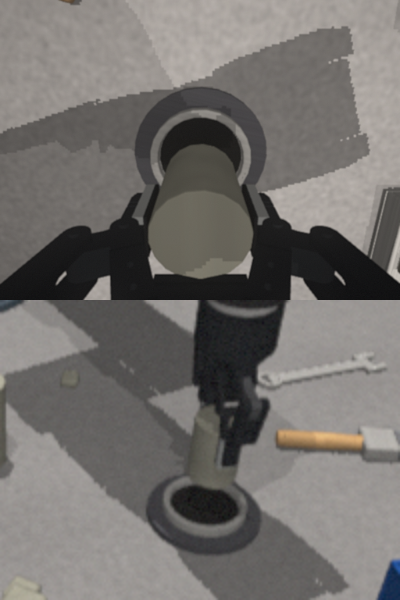

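The core is held over the dish. In the scene crop it leans a little, which may only be perspective, so I'll check against the projected vertical.

```bash
python3 - <<'E'
from h import *
D=np.load("a.npz")
to=lambda u:(np.array(u)-[270,130])*2+[0,300]
z0=.0885-.0293
for dy in(-.025,.025): print([to(proj(D["Ks"],D["Ws"],[.6,.2105+dy,z])).round() for z in(z0,z0+.07)])
E=np.load("w2.npz")
for dy in(0,):
  for z in(z0,z0+.07): print([(proj(E["K"],E["W"],[.6+dx,.2105,z])*.78125).round() for dx in(-.025,0,.025)])
  print([(proj(E["K"],E["W"],[.6,.2105+d,z])*.78125).round() for d in(-.025,.025)])
E
```

```text
[array([188., 475.]), array([196., 421.])]
[array([234., 470.]), array([245., 416.])]
[array([165., 175.]), array([200., 175.]), array([234., 175.])]
[array([146., 236.]), array([199., 237.]), array([253., 237.])]
[array([199., 279.]), array([199., 189.])]
```

The core is upright and centred. Lowering into the dish.

Call:
{"method": "play_rows", "body": {"deltas": [[0,0,15,0,0,0],[0,0,30,0,0,0],[0,0,38,0,0,0],[0,0,41,0,0,0],[0,0,43,0,0,0],[0,0,44,0,0,0],[0,0,45,0,0,0],[0,0,45,0,0,0]]}}

```text
time: 5.5
ee_pos: [0.6005, 0.2103, 0.0435]
tcp_rot: [3.141, -0.0, 1.571]
contact_force: [-0.5, 0.3, -3.1]
gripper_width: 0.0492
gripper_force: 43.0
```

Call:
{"method": "play_rows", "body": {"deltas": [[0,0,0.5,0,0,0],[0,0,1,0,0,0],[0,0,1,0,0,0]]}}

```text
time: 5.88
ee_pos: [0.6005, 0.2103, 0.0434]
tcp_rot: [3.141, -0.0, 1.571]
contact_force: [-5.9, -2.6, 11.6]
gripper_width: 0.0492
gripper_force: 44.2
```

Contact with the floor. Next I release and rise, then go to the cap.

Call:
{"method": "play_rows", "body": {"deltas": [[0,0,0,0,0,0],[0,0,0,0,0,0],[0,0,0,0,0,0],[0,0,0,0,0,0],[0,0,0,0,0,0],[0,0,0,0,0,0],[0,0,-10,0,0,0],[0,0,-40,0,0,0],[0,0,-80,0,0,0],[0,0,-130,0,0,0],[0,0,-137,0,0,0],[0,0,-137,0,0,0]], "hand": 1}}

```text
time: 7.38
ee_pos: [0.6006, 0.2103, 0.1798]
tcp_rot: [3.141, -0.0, 1.571]
contact_force: [-0.6, -0.1, 0.2]
gripper_width: 0.0855
gripper_force: 0.0
```

```bash
python3 - <<'E'
from h import *
p,K,W=cam("wrist"); save("w3.png",p); np.savez("w3.npz",p=p,K=K,W=W)
q=p.astype(int); print(proj(K,W,[.6,.21,.084]),[proj(K,W,[.6+a,.21+b,.084]).round() for a,b in((-.025,0),(.025,0),(0,.025),(0,-.025))])
m=(q[...,0]-q[...,2]>10)&(q.max(2)>95)
cs,_=cv2.findContours(m[100:300,180:340].astype(np.uint8),cv2.RETR_EXTERNAL,2); c=max(cs,key=cv2.contourArea)+[180,100]
e=cv2.minEnclosingCircle(c); print(e,ray(K,W,*e[0],.084))
E
```

```text
[254.45508824 188.59411508] [array([222., 189.]), array([287., 189.]), array([254., 156.]), array([254., 219.])]
((255.9250030517578, 189.8000030517578), 32.0850715637207) [0.60111753 0.20903555]
```

View pics/w3.png

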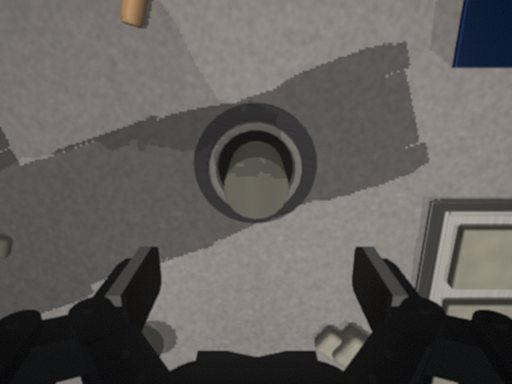

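The core stands in the dish, its top at (256,187), where it was predicted. Moving over the cap.

Call:
{"method": "play_rows", "body": {"deltas": [[-25,0,0,0,0,0],[-75,0,0,0,0,0],[-125,0,0,0,0,0],[-175,0,0,0,0,0],[-225,0,0,0,0,0],[-275,0,0,0,0,0],[-325,0,0,0,0,0],[-375,0,0,0,0,0],[-420,0,0,0,0,0],[-450,0,0,0,0,0],[-459,0,0,0,0,0],[-459,0,0,0,0,0]]}}

```text
time: 8.93
ee_pos: [0.6, -0.2485, 0.1783]
tcp_rot: [-3.14, -0.001, 1.57]
contact_force: [-0.3, -0.3, -0.2]
gripper_width: 0.0855
gripper_force: 0.0
```

```bash
python3 - <<'E'
from h import *
p,K,W=cam("wrist"); save("w4.png",p); np.savez("w4.npz",p=p,K=K,W=W)
print(proj(K,W,[.601,-.249,.066]),proj(K,W,[.601,-.249,.02]))
q=p.astype(int); m=(q.min(2)>125)
cs,_=cv2.findContours(m[80:300,170:350].astype(np.uint8),cv2.RETR_EXTERNAL,2); c=max(cs,key=cv2.contourArea)+[170,80]
e=cv2.fitEllipse(cv2.convexHull(c)); print(e,ray(K,W,*e[0],.018))
E
```

```text
[256.92879483 182.49753831] [256.90502586 168.22377163]
((250.22225952148438, 187.3302764892578), (42.08333969116211, 81.04863739013672), 101.1023178100586) [ 0.59457997 -0.26850493]
```

View pics/w4.png

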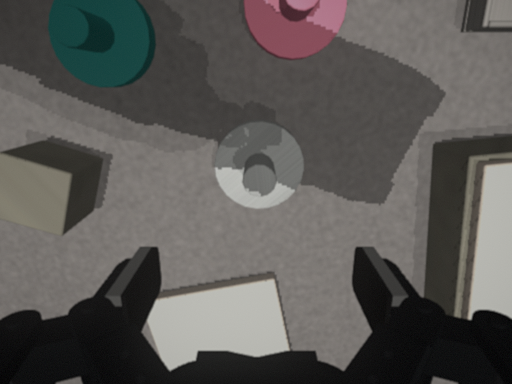

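The silver cap's disc is centred at (259,165) with its knob top at (260,180). That puts the cap near (0.603, −0.246). Descending and gripping the knob.

Call:
{"method": "play_rows", "body": {"deltas": [[2,3,35,0,0,0],[2,3,75,0,0,0],[2,3,115,0,0,0],[2,3,140,0,0,0],[2,3,150,0,0,0],[2,3,150,0,0,0]]}}

```text
time: 9.72
ee_pos: [0.6034, -0.246, 0.0294]
tcp_rot: [-3.141, -0.0, 1.572]
contact_force: [-0.1, -0.6, 0.4]
gripper_width: 0.0859
gripper_force: 0.0
```

Call:
{"method": "play_rows", "body": {"deltas": [[0,0,0,0,0,0],[0,0,0,0,0,0],[0,0,0,0,0,0],[0,0,0,0,0,0],[0,0,0,0,0,0],[0,0,0,0,0,0],[0,0,0,0,0,0],[0,0,0,0,0,0],[0,0,0,0,0,0],[0,0,0,0,0,0]], "hand": -1, "force": 50}}

```text
time: 10.98
ee_pos: [0.6036, -0.2469, 0.0299]
tcp_rot: [3.141, 0.0, 1.571]
contact_force: [-1.8, 0.4, 6.4]
gripper_width: 0.0269
gripper_force: 49.0
```

Call:
{"method": "play_rows", "body": {"deltas": [[0,0,-10,0,0,0],[0,0,-30,0,0,0],[0,0,-65,0,0,0],[0,0,-105,0,0,0],[0,0,-135,0,0,0],[0,0,-145,0,0,0],[0,0,-145,0,0,0]]}}

```text
time: 11.85
ee_pos: [0.6034, -0.2468, 0.1741]
tcp_rot: [3.141, 0.0, 1.571]
contact_force: [-0.0, -0.1, -4.0]
gripper_width: 0.0269
gripper_force: 49.8
```

Call:
{"method": "play_rows", "body": {"deltas": [[25,0,0,0,0,0],[70,0,0,0,0,0],[120,-1,0,0,0,0],[170,-1,0,0,0,0],[220,-2,0,0,0,0],[270,-2,0,0,0,0],[320,-2,0,0,0,0],[370,-2.5,0,0,0,0],[415,-2.5,0,0,0,0],[445,-2.5,0,0,0,0],[457,-2.5,0,0,0,0],[457,-2.5,0,0,0,0]]}}

```text
time: 13.35
ee_pos: [0.6002, 0.2107, 0.1734]
tcp_rot: [-3.14, 0.001, 1.572]
contact_force: [0.0, -1.1, -4.1]
gripper_width: 0.0266
gripper_force: 49.9
```

Call:
{"method": "play_rows", "body": {"deltas": [[0,0,15,0,0,0],[0,0,30,0,0,0],[0,0,35,0,0,0],[0,0,35,0,0,0]]}}

```text
time: 13.85
ee_pos: [0.6006, 0.2098, 0.1388]
tcp_rot: [-3.141, 0.0, 1.57]
contact_force: [0.5, -0.0, -3.9]
gripper_width: 0.0269
gripper_force: 49.9
```

```bash
python3 - <<'E'
from h import *
p,K,W=cam("wrist"); s=cam("scene"); t=cam("top")
f=lambda a:cv2.resize(a,(400,300),interpolation=cv2.INTER_CUBIC)
save("w5.png",np.vstack([f(p),f(s[0][130:280,270:470])]))
z=.0299; h=ctrl.observe()["ee_pos"]; b=h[2]-z; print(h,b)
to=lambda u:((np.array(u)-[270,130])*2+[0,300]).round()
print([to(proj(s[1],s[2],[h[0],h[1]+d,b+.01])) for d in(-.042,.042)],[(proj(K,W,[h[0]+d,h[1]+e,b+.018])*.78125).round() for d,e in((-.042,0),(.042,0),(0,.042))])
E
```

```text
[0.60115455 0.21024624 0.13979311] 0.1098931118215664
[array([178., 431.]), array([260., 422.])] [array([136., 186.]), array([264., 186.]), array([200., 124.])]
```

View pics/w5.png

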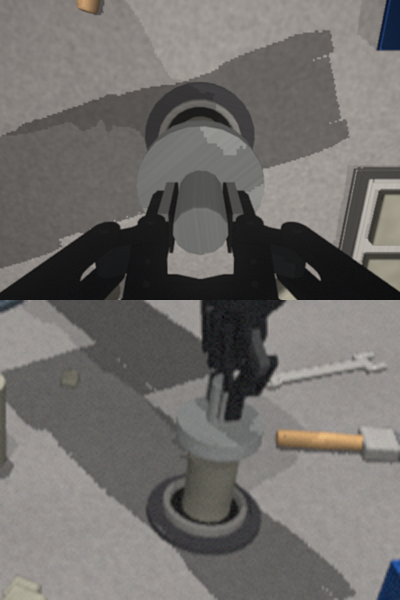

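The cap is level and centred over the upright core (disc 137–264, as predicted). Lowering it.

Call:
{"method": "play_rows", "body": {"deltas": [[0,0,8,0,0,0],[0,0,18,0,0,0],[0,0,26,0,0,0],[0,0,31,0,0,0],[0,0,33,0,0,0],[0,0,34,0,0,0],[0,0,35,0,0,0],[0,0,35,0,0,0]]}}

```text
time: 15.0
ee_pos: [0.6009, 0.2103, 0.1044]
tcp_rot: [3.141, -0.0, 1.571]
contact_force: [-0.4, -1.2, -4.5]
gripper_width: 0.0268
gripper_force: 49.9
```

Call:
{"method": "play_rows", "body": {"deltas": [[0,0,0.5,0,0,0],[0,0,1,0,0,0],[0,0,1,0,0,0]]}}

```text
time: 15.38
ee_pos: [0.601, 0.2103, 0.1039]
tcp_rot: [3.141, -0.0, 1.571]
contact_force: [-2.8, -0.9, 4.6]
gripper_width: 0.027
gripper_force: 50.7
```

The cap has seated at the expected height, 0.104. Releasing and retreating.

Call:
{"method": "play_rows", "body": {"deltas": [[0,0,0,0,0,0],[0,0,0,0,0,0],[0,0,0,0,0,0],[0,0,0,0,0,0],[0,0,0,0,0,0],[0,0,0,0,0,0],[0,0,-10,0,0,0],[0,0,-40,0,0,0],[0,0,-85,0,0,0],[0,0,-110,0,0,0],[0,0,-110,0,0,0]], "hand": 1}}

```text
time: 16.75
ee_pos: [0.6019, 0.2106, 0.216]
tcp_rot: [3.138, -0.001, 1.571]
contact_force: [0.5, 0.5, -0.2]
gripper_width: 0.0852
gripper_force: 0.0
```

```bash
python3 - <<'E'
from h import *
p,K,W=cam("wrist"); s=cam("scene")
f=lambda a:cv2.resize(a,(400,300),interpolation=cv2.INTER_CUBIC)
save("w6.png",np.vstack([f(p),f(s[0][130:280,250:450])]))
E
```

```text
(no output)
```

View pics/w6.png

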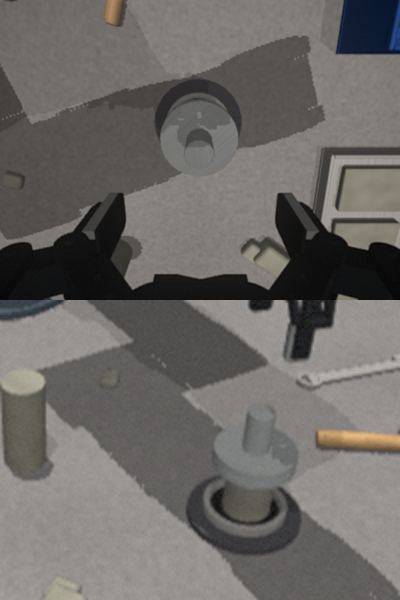

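The cap sits level on the core in the dish (scene crop (255,455)), the tall core is still where it stood, and the gripper is clear.

```bash
python3 -c "
from workcell import ctrl
print(ctrl.finish_job())"
```

```text
the job is handed in; nothing more can be done
None
```

The short core stands upright in the dish with the aluminium cap seated on top, knob up; the tall core was not touched, and I handed the job in at about 17 s (the judge returned no verdict).

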